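# Nudge the adapter plate onto the mixer's locating pins

## Task

The blue adapter plate is standing askew on the white loading step of the plate mixer. Nudge it sideways with the fingertips, off the step and over the black bed, until its two holes drop over the two brass pins and it sits fully down and flat on the bed. Only push it: do not lift it or tip it up, and leave the bottle, the jar and the tip box as they stand.

Things in the scene. Friction and masses are not known exactly. Their poses are not given: they have to be found in the camera images.
- mixer: White plate mixer, fixed on the bench (place varies, yaw within 0.3 rad). Origin at bench height, midway between the pins; x points from the loading step over the bed, away from the robot; z up. In its frame, mm: white loading step flat at height 82, x -190 to -55, y +-135; then the black bed, flat at height 70, x -55 to 63, y +-130, open at its far end and sides.
- pin_left (a point): Tip of the left (+y) brass pin, at mixer (0, 65, 81) mm. Each pin stands on the bed: 10 mm in diameter for the lowest 5 mm, then a cone up to a flat tip 4 mm wide, 11 mm above the bed. A yellow disc 22 mm across lies around its foot.
- pin_right (a point): Tip of the right (-y) brass pin, the same, at mixer (0, -65, 81) mm. The cones catch holes that are within about 3 mm of the pins.
- plate: Loose blue plate with 15 dark wells, 100 (x) by 160 (y) by 14 mm, 0.6 to 0.9 kg, flat underside. Origin at the centre of its underside, z up, x towards the leading edge facing the bed. Two round 12 mm through holes at x 0, y +-65 mm. The heavy rear (centre of mass at x about -18 mm) lets it slide from the step across the pin tips nearly level. It takes 5 to 12 N to push it.
- step_edge (a point): Middle of the step's edge towards the bed, mixer (-55, 0, 82) mm. The plate starts flat on the step, origin at mixer x -95 to -75, y -18 to 18, z 82 mm, yaw within 0.12 rad of the mixer's. Seated: origin at mixer (0, 0, 70) mm, axes parallel, rear edge 5 mm past this edge, 1 mm of play round each pin.
- rear (a point): Middle of the plate's lower rear edge, plate (-50, 0, 0) mm. A dark steel bar, 24 mm wide (plate x -50 to -26) and 156 mm long, runs along this edge, flush with it, and stands 4 mm above the plate's top: the rear face is 18 mm high.
- hole_left (a point): Centre of the left (+y) hole (white rim on top) at the plate's underside, plate (0, +65, 0) mm.
- hole_right (a point): Centre of the right (-y) hole (white rim on top) at the plate's underside, plate (0, -65, 0) mm.
- bottle: Loose amber bottle with a blue cap, 56 mm across, 125 mm tall, on the bench beside or beyond the mixer. Origin at the centre of its foot. Leave alone.
- jar: Loose white jar with a red lid, 60 mm across, 75 mm tall, on the bench beside or beyond the mixer. Origin at the centre of its foot. Leave alone.
- tipbox: Loose clear tip box with an orange top and white tips, 75 by 75 by 54 mm, on the bench beside or beyond the mixer. Origin at the centre of its foot. Leave alone.
There are look-alikes about, which are no part of the job. Several things have the shape of the plate; the one meant has the colours described above.

How it is judged:
By the outcome, as a careful person would: the job done as asked, in the order asked, and still so for the second after the job is handed in, with the robot touching nothing.
It also fails if it takes over 72 s, if anything falls off the work surface, if the arm or the gripper's body presses on something with over 40 N, if the wrist force passes 120 N, or if a joint passes its speed limit or range.

## Robot

A 6-joint arm with a two-finger parallel gripper is mounted at the origin on the work surface. World frame = base frame: x ahead of the robot, y to its left, z up, the work surface at z = 0. Lengths are in m, angles in rad, forces in N, time in s.
With the tool pointing down it reaches from about 0.35 to 0.85 m from the base axis. Payload 8.1 kg.
Tool frame: the origin (TCP) lies on the centre line of the jaws, within the pads' length; the fingertips stand 17 mm ahead of it and the grasp point (between the pads) lies 2 mm behind it; z points along the fingers, y is the line along which they close (so a half turn about z gives the same grasp; the last joint's range is limited). The gripper opens to 93 mm and grips with 3 to 60 N. Pads are 15 mm wide; open, the fingers measure 128 mm over their backs; the gripper's body (75 mm by 188 mm) begins 65 mm behind the grasp point.
Start: joints at [1.107, 0.13, 1.488, -0, 1.523, -0.085], TCP at [0.222, 0.557, 0.236] pointing down, gripper open.
Joint ranges: [-2.96, 2.96], [-0.89, 2.26], [0.02, 2.5], [-1.34, 4.48], [0, 2.73], [-2.66, 2.66]. Speed limits (rad/s): [2.39, 2.39, 2.79, 3.14, 3.14, 3.14].

## Interface

Orientations are given as a rotation vector (axis times angle).
In Python, from plant import robot, optics, close_job, models gives the robot as it stands.
- The arm moves only by the shell command python3 -m inch 'ROWS' [OPENING] [FORCE]. ROWS is a JSON object of lists of equal length, an entry for each row: "travel": the shift along the tool's x, y, z in m, a list of three; "spin": the turn about the tool's z in rad. In form: {"travel": [[x, y, z], ...], "spin": [spin, ...]}. A call has 1 to 10 rows; each row is the pose to reach, as a shift and turn from the pose commanded when the call began, along the tool's axes at that moment; what a row does not reach only later rows make up. A row lasts 1/12 s, in which the tool goes at most 41.7 mm and 7.16 degrees, less where a joint would pass 70% of its speed; a pose out of reach is approached as far as the arm can. A call with a gripper value outside its range is refused whole. OPENING is the closure, from 0 (fully open) to 1 (shut), set as the call begins (- or left out, the last holds). The fingers move at their own pace and stop on an object; FORCE is the grip in N (left out, the last holds). Time passes only in rows, so rows that repeat a pose let the fingers close. It gives the time, the measured TCP pose, the force, the opening and the grip force at its end, in the units of the state.
- robot.read_state(): the state, without advancing time (a new reading comes with each control period).
- optics.read_camera(name): name is "side" or "top"; returns (picture, depth): 480x640x3 uint8, red, green, blue; 480x640 float32, m along the optical axis (not along the pixel's ray), 0 where there is no reading.
- optics.camera_info(name): a dict with "camera_matrix" (3x3 intrinsics, pixels), "view" (4x4, takes a point from world to camera coordinates). Camera axes: x right, y down, z forward; pixel columns grow to the right and rows downward; lengths in m; the calibration is good to about 2 mm. A picture is of the moment at which its call begins. camera_info takes no time and is no camera call.
- close_job(): hands the job in; it is judged then, once.
Trained networks look in the newest picture that a camera, given by its name, has taken for a name from the list of things; names that differ only in an ending like _2 or _b are one class to them, and where a whole thing is asked for, a point or a joint stands for the part that bears it (a point fixed in the world has none). Each returns a list of dicts, best first, with "p" (0 to 1); they miss things now and then, are a little off and sometimes report something else, mostly with a low value. They report only what shows in the picture. A call takes as long as a camera call. They do not tell look-alikes from the thing itself.
- models.look_for(camera, name): "centre" ([x, y, z] in m, in world coordinates, good to about 4 mm: the middle of the surface that is visible of it).
- models.masks_of(camera, name): "region" (480x640 bool, what is visible of it).
The state is a dict: "t": time; "q": joint angles; "dq": joint speeds; "joint_torque": joint torques, N m; "tool_pos": TCP position; "orientation": TCP orientation; "force": force on the tool from outside, world axes, zero at the start; "wrist_torque": the same for the moment, N m; "opening": finger opening in m; "gripper_force": force on a finger pad.
Only numpy, scipy, OpenCV 4.12 (cv2) and the standard library are available. Lean on these libraries where they do the work, as an engineer would, in place of code of your own. Each camera call takes 0.05 s, during which the arm holds its last target. There are 200 camera calls.

## Working session

There is one attempt and no reset: what is moved stays moved. The work goes in short steps, Python scripts to look and compute and a shell command to move; the robot and the scene stay as the last step left them, time stands still between calls to the robot, and variables do not carry over. Pictures are saved under pics/ and viewed, at most 10 in all, crops included, and the job is handed in when it is done.

```bash
mkdir -p pics; ls; python3 - <<'E'
from plant import robot, optics, models
import cv2, numpy as np
s=robot.read_state(); print(s['t'],s['tool_pos'],s['orientation'],s['opening'])
ims=[]
for n in("side","top"):
    p,d=optics.read_camera(n); np.savez("pics/%s0.npz"%n,p=p,d=d); cv2.imwrite(f"pics/{n}0.png",p[:,:,::-1])
    i=optics.camera_info(n); print(n,np.round(i['camera_matrix'],1).tolist(),np.round(i['view'],3).tolist())
E
```

```text
pics
0.0 [0.22163156 0.55698949 0.23460984] [-5.91365742e-01 -3.08493908e+00  2.77269938e-03] 0.0926806560994397
side [[442.9, 0.0, 325.8], [0.0, 442.9, 238.6], [0.0, 0.0, 1.0]] [[-0.895, -0.445, 0.011, 0.509], [-0.339, 0.666, -0.665, 0.193], [0.288, -0.599, -0.747, 0.632], [0.0, 0.0, 0.0, 1.0]]
top [[485.0, 0.0, 320.0], [0.0, 485.0, 239.2], [0.0, 0.0, 1.0]] [[-0.082, -0.997, -0.004, 0.093], [-0.968, 0.081, -0.239, 0.572], [0.238, -0.015, -0.971, 0.926], [0.0, 0.0, 0.0, 1.0]]
```

View pics/top0.png

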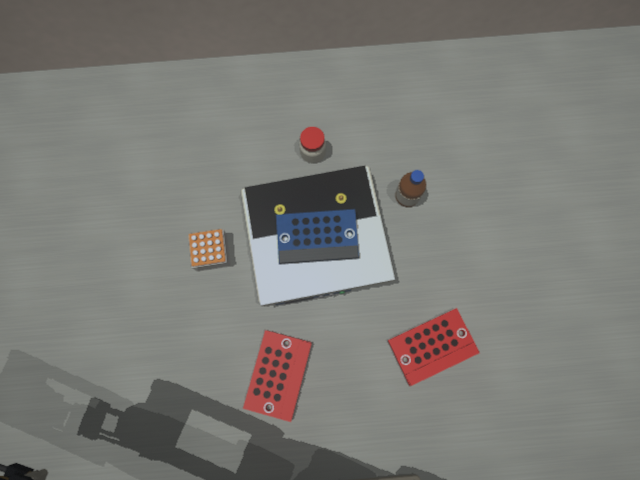

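View pics/side0.png

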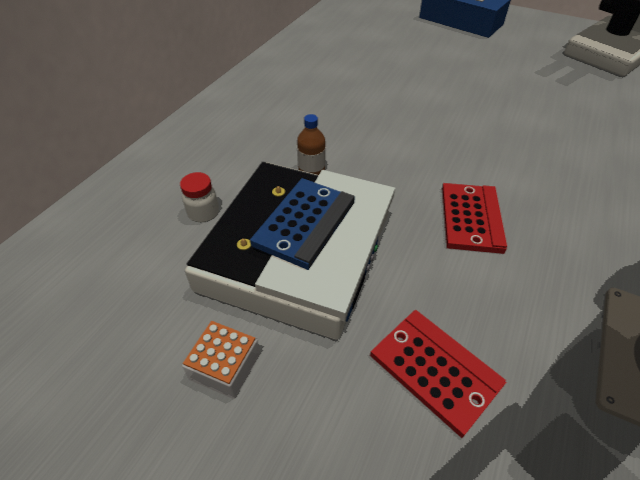

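```bash
cat >m.py <<'E'
import numpy as np, cv2
from plant import robot, optics
from scipy.spatial.transform import Rotation as R
def cam(n):
    i=optics.camera_info(n); return np.array(i['camera_matrix']),np.array(i['view'])
def ray(n,uv):
    K,V=cam(n); d=V[:3,:3].T@np.linalg.solve(K,[uv[0],uv[1],1]); return -V[:3,:3].T@V[:3,3],d
def at_z(n,uv,z):
    c,d=ray(n,uv); return c+d*(z-c[2])/d[2]
def tri(a,b):   # pixel in side, pixel in top
    c1,d1=ray('side',a); c2,d2=ray('top',b)
    s=np.linalg.lstsq(np.c_[d1,-d2],c2-c1,rcond=None)[0]
    p,q=c1+s[0]*d1,c2+s[1]*d2
    return (p+q)/2,np.linalg.norm(p-q)
def blobs(mask,lo=15):
    cs,_=cv2.findContours(mask.astype(np.uint8),cv2.RETR_EXTERNAL,cv2.CHAIN_APPROX_NONE)
    out=[]
    for c in cs:
        if cv2.contourArea(c)>=lo: h=cv2.convexHull(c); out.append((cv2.contourArea(h),cv2.fitEllipse(h) if len(h)>=5 else None))
    return sorted([o for o in out if o[1]],key=lambda o:-o[0])
def hsv(p): return cv2.cvtColor(p,cv2.COLOR_RGB2HSV).astype(int)
def yellow(p,n,box):
    h=hsv(p); u0,v0,u1,v1=box; m=(h[...,0]>18)&(h[...,0]<36)&(h[...,1]>110)&(h[...,2]>80)
    k=np.zeros_like(m); k[v0:v1,u0:u1]=1; return blobs(m&k)[:2]
def bluemask(p,box):
    h=hsv(p); u0,v0,u1,v1=box; m=(h[...,0]>100)&(h[...,0]<125)&(h[...,1]>110)
    k=np.zeros_like(m); k[v0:v1,u0:u1]=1; m=(m&k).astype(np.uint8)
    n,l,s,_=cv2.connectedComponentsWithStats(m); j=1+np.argmax(s[1:,4]); return l==j
def rims(p,box):
    b=bluemask(p,box).astype(np.uint8)
    c=cv2.findNonZero(b); hull=cv2.convexHull(c); f=np.zeros_like(b); cv2.fillConvexPoly(f,hull,1)
    f=cv2.erode(f,np.ones((3,3)))
    h=hsv(p); m=(f>0)&(h[...,1]<90)&(h[...,2]>110); return blobs(m,8)[:2]
BOX={'side':(170,140,420,340),'top':(230,150,400,310)}
E
python3 - <<'E'
from m import *
Y={};H={}
for n in('side','top'):
    z=np.load(f'pics/{n}0.npz'); p=z['p']
    y=yellow(p,n,BOX[n]); r=rims(p,BOX[n])
    print(n,'Y',[(round(a),np.round(e[0],1).tolist(),np.round(e[1],1).tolist()) for a,e in y],'H',[(round(a),np.round(e[0],1).tolist(),np.round(e[1],1).tolist()) for a,e in r])
    # order left(+y world) first: top: small u ; side: large v... use world y
    Y[n]=sorted([e[0] for a,e in y],key=lambda q:-at_z(n,q,.07)[1]); H[n]=sorted([e[0] for a,e in r],key=lambda q:-at_z(n,q,.096)[1])
for i in range(2):
    print('pin',tri(Y['side'][i],Y['top'][i]),at_z('side',Y['side'][i],.07),at_z('top',Y['top'][i],.07))
    print('hole',tri(H['side'][i],H['top'][i]),at_z('side',H['side'][i],.096),at_z('top',H['top'][i],.096))
def pose(L,Rr): 
    d=L-Rr; return (L+Rr)[:2]/2, np.arctan2(-d[0],d[1]), np.linalg.norm(d[:2])
for k in('side','top','tri'):
    f=(lambda S,i,z: tri(S['side'][i],S['top'][i])[0]) if k=='tri' else (lambda S,i,z:at_z(k,S[k][i],z))
    m=pose(f(Y,0,.07),f(Y,1,.07)); q=pose(f(H,0,.096),f(H,1,.096))
    c,s=np.cos(m[1]),np.sin(m[1]); rel=np.array([[c,s],[-s,c]])@(q[0]-m[0])
    print(k,'mixer',m,'plate',q,'rel',rel,q[1]-m[1])
print(R.from_rotvec(robot.read_state()['orientation']).as_matrix().round(3))
E
```

```text
side Y [(108, [243.5, 243.6], [10.7, 13.8]), (81, [278.1, 191.1], [8.8, 12.8])] H [(106, [283.0, 244.4], [10.6, 14.3]), (81, [323.4, 191.9], [8.8, 12.7])]
top Y [(80, [340.7, 197.9], [10.1, 10.8]), (72, [279.4, 208.9], [9.5, 11.0])] H [(80, [349.2, 232.9], [10.4, 10.6]), (76, [284.4, 237.6], [10.1, 10.8])]
pin (array([0.64978071, 0.12479523, 0.07117384]), np.float64(0.0014338672813227363)) [0.65125076 0.12409786 0.07      ] [0.64944661 0.12461876 0.07      ]
hole (array([0.58119913, 0.1169967 , 0.0971645 ]), np.float64(0.0018208433332641304)) [0.58272611 0.1162412  0.096     ] [0.58059386 0.11679939 0.096     ]
pin (array([ 0.66345801, -0.00453392,  0.071124  ]), np.float64(0.0016898106332131192)) [ 0.66507384 -0.00552589  0.07      ] [ 0.66298588 -0.00485458  0.07      ]
hole (array([ 0.57972015, -0.013014  ,  0.09711057]), np.float64(0.0013713149786008525)) [ 0.58098166 -0.01409018  0.096     ] [ 0.57931592 -0.01325571  0.096     ]
side mixer (array([0.6581623 , 0.05928599]), np.float64(0.10623850402320979), np.float64(0.13035872123143216)) plate (array([0.58185389, 0.05107551]), np.float64(-0.013383982050362925), np.float64(0.1303430523005454)) rel [-7.67488198e-02 -7.25349087e-05] -0.11962248607357272
top mixer (array([0.65621624, 0.05988209]), np.float64(0.10419322993854617), np.float64(0.1301793248145796)) plate (array([0.57995489, 0.05177184]), np.float64(-0.009825830809430702), np.float64(0.13006137531758272)) rel [-0.07669128 -0.00013472] -0.11401906074797687
tri mixer (array([0.65661936, 0.06013066]), np.float64(0.10536409689587665), np.float64(0.13005035824831554)) plate (array([0.58045964, 0.05199135]), np.float64(-0.011375317702370245), np.float64(0.13001910731029714)) rel [-7.65933667e-02 -8.45076114e-05] -0.1167394145982469
[[-0.929  0.37  -0.001]
 [ 0.37   0.929 -0.001]
 [ 0.    -0.002 -1.   ]]
```

```bash
python3 -m inch '{"travel":[[-0.447,-0.375,0],[-0.447,-0.375,0],[-0.447,-0.375,0],[-0.447,-0.375,0],[-0.447,-0.375,0],[-0.447,-0.375,0],[-0.447,-0.375,0],[-0.447,-0.375,0],[-0.447,-0.375,0],[-0.447,-0.375,0]],"spin":[-0.484,-0.484,-0.484,-0.484,-0.484,-0.484,-0.484,-0.484,-0.484,-0.484]}' 0
cat >>m.py <<'E'
MO=np.array([.6567,.0600]); MY=.1050
def tool():  # tool pose in mixer frame (mm), axes angle
    s=robot.read_state(); M=R.from_rotvec(s['orientation']).as_matrix(); c,q=np.cos(MY),np.sin(MY)
    rel=np.array([[c,q],[-q,c]])@(s['tool_pos'][:2]-MO)*1000
    print('t',round(s['t'],2),'tool mixer mm',rel.round(1),'z',round(s['tool_pos'][2]*1000,1),'y-axis yaw err',round(np.arctan2(-M[0,1],M[1,1])-MY,4),'F',np.round(s['force'],1),'tilt',M[:2,2].round(3))
def plate(tag=None):
    H={}
    for n in('side','top'):
        p,_=optics.read_camera(n)
        if tag: cv2.imwrite(f'pics/{n}{tag}.png',p[:,:,::-1])
        H[n]=sorted([e[0] for a,e in rims(p,BOX[n])],key=lambda q:-at_z(n,q,.096)[1])
        print(n,np.round(H[n],1).tolist())
    off={'side':(.6582,.0593),'top':(.6562,.0599)}
    c,s=np.cos(MY),np.sin(MY)
    for k,z in(('side',.096),('top',.096),('side',.084),('top',.084),('tri',0)):
        try:
            P=[tri(H['side'][i],H['top'][i])[0] if k=='tri' else at_z(k,H[k][i],z) for i in(0,1)]
            d=P[0]-P[1]; o=np.array(off.get(k,(.6566,.0601)))
            print(k,z,(np.array([[c,s],[-s,c]])@((P[0]+P[1])[:2]/2-o)*1000).round(1),'yaw',round(np.arctan2(-d[0],d[1])-MY,4),'len',round(np.linalg.norm(d)*1000,1),'z',np.round([P[0][2]*1e3,P[1][2]*1e3],1))
        except IndexError: print(k,'miss')
E
python3 -c "
from m import *
tool()"
```

```text
t: 0.93
tool_pos: [0.4166, 0.1945, 0.2355]
orientation: [0.166, -3.137, -0.0]
force: [0.6, 0.2, -0.2]
opening: 0.0934
gripper_force: 0.0
t 0.93 tool mixer mm [-224.6  159. ] z 235.5 y-axis yaw err 0.0004 F [ 0.6  0.2 -0.2] tilt [-0.  0.]
```

```bash
python3 -m inch '{"travel":[[-0.060,-0.154,0],[-0.060,-0.154,0],[-0.060,-0.154,0],[-0.060,-0.154,0],[-0.060,-0.154,0.1],[-0.060,-0.154,0.1],[-0.060,-0.154,0.1],[-0.060,-0.154,0.1],[-0.060,-0.154,0.1],[-0.060,-0.154,0.1]],"spin":[0,0,0,0,0,0,0,0,0,0]}'
python3 -c "
from m import *
tool()"
```

```text
t: 1.77
tool_pos: [0.4932, 0.0498, 0.1374]
orientation: [-0.166, 3.135, -0.0]
force: [-0.2, 0.2, -0.5]
opening: 0.0929
gripper_force: 0.0
t 1.77 tool mixer mm [-163.7    7. ] z 137.4 y-axis yaw err 0.0005 F [-0.2  0.2 -0.5] tilt [ 0.002 -0.   ]
```

```bash
python3 -m inch '{"travel":[[0,-0.007,0.015],[0,-0.007,0.025],[0,-0.007,0.034],[0,-0.007,0.034],[0,-0.007,0.034]],"spin":[0,0,0,0,0]}'
python3 -c "
from m import *
tool(); plate('a')"
```

```text
t: 2.18
tool_pos: [0.4927, 0.043, 0.1017]
orientation: [0.166, -3.137, -0.0]
force: [0.3, 0.1, -0.2]
opening: 0.0933
gripper_force: 0.0
t 2.18 tool mixer mm [-164.9    0.3] z 101.7 y-axis yaw err 0.0005 F [ 0.3  0.1 -0.2] tilt [-0.001  0.   ]
side [[283.0, 244.4], [323.4, 191.9]]Traceback (most recent call last):
  File "<string>", line 3, in <module>
    tool(); plate('a')
            ~~~~~^^^^^
  File "m.py", line 45, in plate
    H[n]=sorted([e[0] for a,e in rims(p,BOX[n])],key=lambda q:-at_z(n,q,.096)[1])
                                 ~~~~^^^^^^^^^^
  File "m.py", line 30, in rims
    b=bluemask(p,box).astype(np.uint8)
      ~~~~~~~~^^^^^^^
  File "m.py", line 28, in bluemask
    n,l,s,_=cv2.connectedComponentsWithStats(m); j=1+np.argmax(s[1:,4]); return l==j
                                                     ~~~~~~~~~^^^^^^^^^
    return _wrapfunc(a, 'argmax', axis=axis, out=out, **kwds)
    return bound(*args, **kwds)
ValueError: attempt to get argmax of an empty sequence
```

View pics/sidea.png

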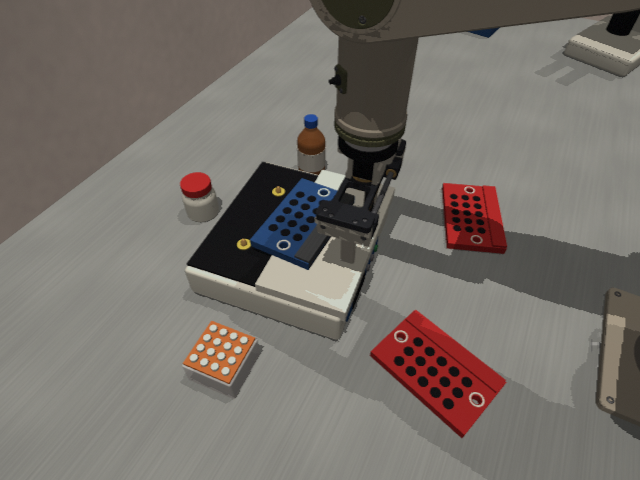

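```bash
sed -i "s/    for n in('side','top'):\n        p,_/XX/; s/^    for n in('side','top'):$/    for n in('side',):/; s/^    for k,z in.*/    for k,z in(('side',.096),('side',.090),('side',.084)):/" m.py
python3 -m inch '{"travel":[[-0.011,0,0],[-0.020,0,0],[-0.023,0,0],[-0.025,0,0],[-0.027,0,0],[-0.029,0,0],[-0.031,0,0],[-0.033,0,0],[-0.035,0,0],[-0.037,0,0]],"spin":[0,0,0,0,0,0,0,0,0,0]}'
python3 -c "
from m import *
tool(); plate('b')"
```

```text
t: 3.12
tool_pos: [0.5291, 0.046, 0.1016]
orientation: [0.164, -3.135, 0.001]
force: [-5.2, -2.5, 2.2]
opening: 0.0927
gripper_force: 2.6
t 3.12 tool mixer mm [-128.4   -0.6] z 101.6 y-axis yaw err -0.0002 F [-5.2 -2.5  2.2] tilt [-0.002 -0.001]
side [[282.4, 247.0]]
side miss
side miss
side miss
```

```bash
cat >>m.py <<'E'
def left(zs=(.096,.084),tag=None):
    p,_=optics.read_camera('side')
    if tag: cv2.imwrite(f'pics/side{tag}.png',p[:,:,::-1])
    c,s=np.cos(MY),np.sin(MY)
    for a,e in rims(p,BOX['side']):
        for z in zs: print('rim',round(a),np.round(e[0],1),z,(np.array([[c,s],[-s,c]])@(at_z('side',e[0],z)[:2]-[.6582,.0593])*1000).round(1))
E
python3 -c "
from m import *
left()
p=cv2.imread('pics/sideb.png')[130:330,180:440]; cv2.imwrite('pics/b2.png',cv2.resize(p,None,fx=3,fy=3))"
```

```text
rim 114 [282.2 247.1] 0.096 [-70.2  69.8]
rim 114 [282.2 247.1] 0.084 [-65.3  60.7]
```

View pics/b2.png

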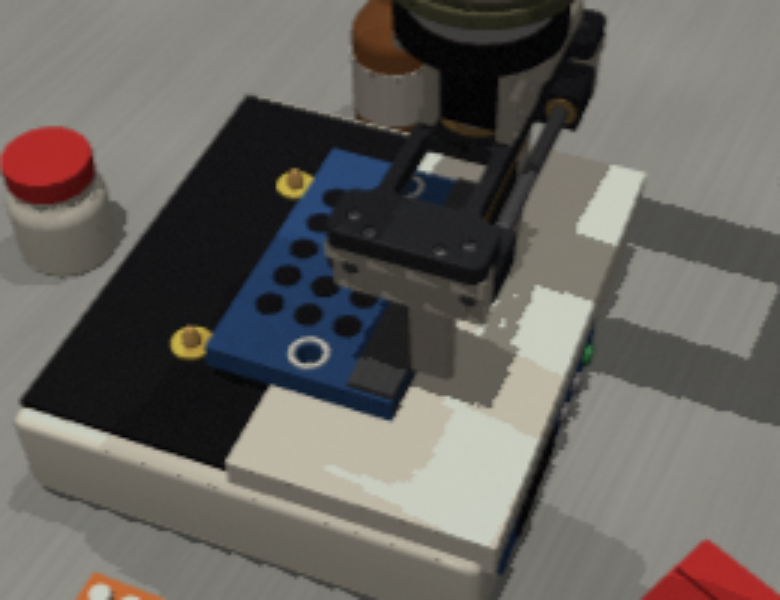

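```bash
python3 -m inch '{"travel":[[-0.004,-0.0005,0],[-0.008,-0.001,0],[-0.012,-0.0015,0],[-0.016,-0.002,0],[-0.020,-0.0025,0],[-0.024,-0.003,0],[-0.028,-0.0035,0],[-0.032,-0.004,0],[-0.036,-0.0045,0],[-0.040,-0.005,0]],"spin":[0,0,0,0,0,0,0,0,0,0]}'
python3 -c "
from m import *
tool(); left(tag='c')"
```

```text
t: 4.05
tool_pos: [0.5689, 0.0462, 0.1015]
orientation: [0.166, -3.134, -0.001]
force: [-8.1, 0.0, 5.8]
opening: 0.0932
gripper_force: 4.3
t 4.05 tool mixer mm [-88.8  -4.6] z 101.5 y-axis yaw err 0.0007 F [-8.1  0.   5.8] tilt [-0.003  0.   ]
rim 104 [259.4 237.9] 0.096 [-30.8  65.4]
rim 104 [259.4 237.9] 0.084 [-24.9  56.2]
```

```bash
python3 -m inch '{"travel":[[-0.003,0,0],[-0.006,0,0],[-0.009,0,0],[-0.012,-0.0002,0],[-0.015,-0.0004,0],[-0.018,-0.0004,0],[-0.020,-0.0004,0],[-0.022,-0.0004,0],[-0.022,-0.0004,0]],"spin":[0,0,0,0,0,0,0,0,0]}'
python3 -c "
from m import *
tool(); left(tag='d')"
```

```text
t: 4.85
tool_pos: [0.5913, 0.0479, 0.1012]
orientation: [0.166, -3.136, -0.0]
force: [-4.2, 0.3, 1.0]
opening: 0.0931
gripper_force: 2.2
t 4.85 tool mixer mm [-66.3  -5.2] z 101.2 y-axis yaw err 0.0005 F [-4.2  0.3  1. ] tilt [-0.002  0.   ]
rim 96 [246.2 234.1] 0.096 [-8.7 65.7]
rim 96 [246.2 234.1] 0.084 [-2.3 56.5]
```

```bash
python3 -m inch '{"travel":[[-0.001,0,0.0003],[-0.002,-0.0002,0.0006],[-0.003,-0.0003,0.001],[-0.004,-0.0003,0.001],[-0.005,-0.0003,0.001],[-0.006,-0.0003,0.001],[-0.007,-0.0003,0.001],[-0.007,-0.0003,0.001]],"spin":[0,0,0,0,0,0,0,0]}'
python3 -c "
from m import *
tool(); left(tag='e')"
```

```text
t: 5.57
tool_pos: [0.5985, 0.0482, 0.1008]
orientation: [0.166, -3.136, 0.0]
force: [-6.4, -1.7, 4.5]
opening: 0.0931
gripper_force: 2.9
t 5.57 tool mixer mm [-59.1  -5.7] z 100.8 y-axis yaw err 0.0005 F [-6.4 -1.7  4.5] tilt [-0.001 -0.   ]
rim 94 [242.8 237.7] 0.096 [-7.3 73.9]
rim 94 [242.8 237.7] 0.084 [-0.9 64.9]
```

```bash
python3 -m inch '{"travel":[[-0.0005,0,0],[-0.001,0,0],[-0.0015,0,0],[-0.0015,0,0]],"spin":[0,0,0,0]}'
python3 -c "
from m import *
tool(); left(tag='f')"
python3 -m inch '{"travel":[[0.003,0,0],[0.015,0,0],[0.045,0,0],[0.08,0,0],[0.08,0,-0.04],[0.08,0,-0.08],[0.08,0,-0.12],[0.08,0,-0.12],[0.11,0,-0.12],[0.13,0,-0.12]],"spin":[0,0,0,0,0,0,0,0,0,0]}'
python3 -c "
from m import *
tool(); left((.084,),tag='g')
p=cv2.imread('pics/sideg.png')[130:330,180:440]; cv2.imwrite('pics/g2.png',cv2.resize(p,None,fx=3,fy=3))"
```

```text
t: 5.95
tool_pos: [0.5995, 0.0483, 0.1007]
orientation: [0.165, -3.135, -0.0]
force: [-8.4, -0.1, 6.2]
opening: 0.0929
gripper_force: 4.1
t 5.95 tool mixer mm [-58.1  -5.7] z 100.7 y-axis yaw err 0.0003 F [-8.4 -0.1  6.2] tilt [-0.002 -0.   ]
rim 95 [242.3 237.5] 0.096 [-6.3 73.9]
rim 95 [242.3 237.5] 0.084 [ 0.1 64.9]
t: 6.83
tool_pos: [0.4712, 0.0346, 0.2211]
orientation: [-0.165, 3.136, -0.0]
force: [-1.6, -0.1, -0.5]
opening: 0.0936
gripper_force: 0.0
t 6.83 tool mixer mm [-187.2   -5.8] z 221.1 y-axis yaw err 0.0004 F [-1.6 -0.1 -0.5] tilt [ 0.002 -0.   ]
rim 104 [242.3 237.7] 0.084 [-0.1 65.1]
rim 75 [277.8 185. ] 0.084 [ -0.3 -65.4]
```

View pics/g2.png

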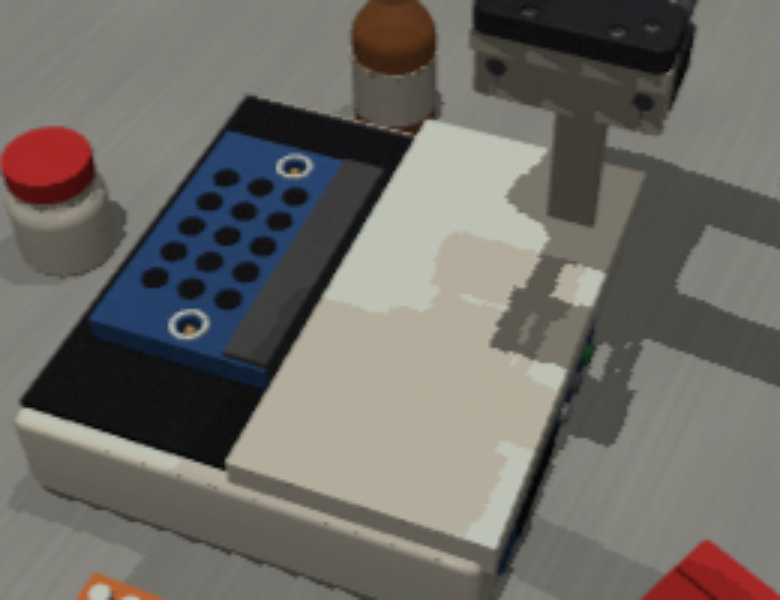

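The plate sits with both brass pins visible in the white-rimmed holes (crop pixels (188,325) and (294,167)). I'll check flatness by depth before handing in.

```bash
python3 - <<'E'
from m import *
p,d=optics.read_camera('side'); K,V=cam('side')
v,u=np.nonzero(d>0); z=d[v,u]
W=(np.c_[(u-K[0,2])/K[0,0]*z,(v-K[1,2])/K[1,1]*z,z]-V[:3,3])@V[:3,:3]
c,s=np.cos(MY),np.sin(MY); X=(W[:,:2]-[.6582,.0593])@np.array([[c,-s],[s,c]])*1000
def h(a,b,e,f):
    k=(X[:,0]>a)&(X[:,0]<b)&(X[:,1]>e)&(X[:,1]<f)&(W[:,2]<.13)&(W[:,2]>.05); return k.sum(),(np.median(W[k,2])*1e3).round(1)
print('front L/C/R',h(38,47,40,72),h(38,47,-20,20),h(38,47,-72,-40)); print('bar L/C/R',h(-46,-30,40,72),h(-46,-30,-20,20),h(-46,-30,-72,-40)); print('bed',h(-40,30,95,120),'step',h(-140,-90,60,110))
E
```

```text
front L/C/R (np.int64(82), np.float64(84.6)) (np.int64(90), np.float64(84.6)) (np.int64(62), np.float64(84.9))
bar L/C/R (np.int64(164), np.float64(88.5)) (np.int64(179), np.float64(88.5)) (np.int64(124), np.float64(88.6))
bed (np.int64(613), np.float64(70.5)) step (np.int64(934), np.float64(82.4))
```

Flat and seated: the top is 14 mm above the bed and the bar 18 mm above it.

```bash
python3 -c "
from plant import close_job
print(close_job())"
```

```text
the job is handed in; nothing more can be done
None
```

The blue plate was pushed off the step onto both brass pins and sits fully down and flat on the bed; the arm has backed clear, the bottle, jar and tip box were not touched, and the job is handed in after about 7 s of robot time.

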